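# Fit the turntable hub and its tight pivot pin under the drill head

### The job

Set up the turntable pivot on the bench drill stand: first seat the flanged hub, flange down, fully on the stand's centring spigot. Then take the thickest steel pin from the wooden rack and start it edge-first into the bore in the spigot, leaning by at least 10 degrees with its low edge inside the mouth, then straighten it, slide it fully home and let go. Leave the other pins and the things on the bench as they are.

Things in the scene. Friction and masses are not known exactly. Their poses are not given: they have to be found in the camera images.
- stand: fixed bench drill stand. Origin on the bench at the nominal spigot axis; z up; x points from the open front to the column. Base plate 15 mm thick (x -75 to 215, y +-60 mm); on it a 68 mm round pedestal, its top (seat) 45 mm above the bench; on this the spigot: 32 mm diameter for 8 mm, an 11 mm high cone, then 26 mm diameter to the top face at 71 mm; an upright blind bore 19 mm wide, 35 mm deep
- spigot_nominal (a point): nominal centre of the spigot's top face, 71 mm above the bench; axes as the stand's. The pedestal is clamped by hand: the true upright axis of spigot and bore lies up to 3 mm off this point along the stand's x and up to 3 mm along its y, differently each time; heights are true. Find it by touch or sight, or by where the hub sits: seated, the hub is centred on it to 0.6 mm
- head_front (a point): middle of the lower front edge of the drill head, which overhangs behind the bore: 62 mm wide, stand x 25 to 190 mm, from 155 mm above the bench up (motor to 285 mm). Under it at x 75 mm a chuck down to 130 mm and a 4 mm bit to 100 mm; at x 165 mm the 36 mm column. A gripper pointing straight down over the bore hits the head: lean it back 25 to 45 degrees to the open front (stand -x)
- hub_center (a point): centre, half-way up, of the loose aluminium hub (about 0.2 kg), standing flange down on the bench: flange 62 mm diameter and 8 mm thick at the bottom, boss 44 mm diameter above it, overall height 42 mm, plain through bore 33.2 mm; z along its axis, up. When seated its top is 16 mm above the bore's mouth; it drops down the spigot's cone by its own weight once its bore is over the top face
- hub_flange_face (a point): centre of the underside of the hub's flange, 21 mm below the hub's centre
- pin_center (a point): centre, half-way along, of the loose plain steel pin to be fitted (about 0.18 kg): the thickest of the three, 18 mm diameter, 95 mm long, ends chamfered 1 mm; z along it, up. It stands upright in one of the rack's three places. When home it stands 60 mm above the bore's mouth
- pin_foot (a point): centre of the pin's lower end, 47.5 mm below its centre
- rack: fixed wooden pin rack 50 x 180 x 18 mm, origin in the centre of its underside on the bench; three round pockets of 24 mm diameter, 12 mm deep (floor 6 mm above the bench), on its y axis at -62, 0 and 62 mm. The pins stand loosely upright in them, in any order
- pin_thin: bystander pin in the rack, 12 mm diameter, 95 mm long, origin at its foot
- pin_short: bystander pin in the rack, 13 mm diameter, 60 mm long, origin at its foot
- glue: bystander: white glue bottle 48 mm diameter, 150 mm tall, origin under its foot
- towers_a: bystander: clear model block 70 x 50 mm with towers up to 66 mm, origin under its centre
- towers_b: bystander: wooden model block 70 x 50 mm with towers up to 51 mm, origin under its centre
- driver: bystander: screwdriver lying on the bench, 200 mm long, origin under its middle
- offcut: bystander: plywood offcut 90 x 40 x 18 mm, origin under its centre
- tape: bystander: roll of paper tape, 80 mm diameter, 24 mm high, origin under its centre
Things that resemble listed ones, but are neither listed nor needed, are in the scene too. What is shaped like the part that bears hub_center but blue, red or yellow is not meant.

How it is judged:
By the outcome, as a careful person would: the job done as asked, in the order asked, and still so for the second after the job is handed in, with the robot touching nothing.
It also fails if it takes over 54 s, if anything falls off the work surface, if the arm or the gripper's body presses on something with over 40 N, if the wrist force passes 120 N, or if a joint passes its speed limit or range.

### The arm

A 6-joint arm with a two-finger parallel gripper is mounted at the origin on the work surface. World frame = base frame: x ahead of the robot, y to its left, z up, the work surface at z = 0. Lengths are in m, angles in rad, forces in N, time in s.
With the tool pointing down it reaches from about 0.3 to 0.875 m from the base axis. Payload 6.4 kg.
Tool frame: the origin (TCP) lies midway between the tips of the shut fingers; the grasp point (between the pads) lies 19 mm behind it; z points along the fingers, y is the direction in which the jaws open and shut (so a half turn about z gives the same grasp; the last joint's range is limited). The gripper opens to 88 mm and grips with 3 to 60 N. Pads are 18 mm wide; open, the fingers measure 123 mm over their backs; the gripper's body (75 mm by 187 mm) begins 45 mm behind the grasp point.
Start: joints at [-1.416, 0.181, 1.607, -0, 1.354, -0.206], TCP at [0.203, -0.538, 0.239] pointing down, gripper open.
Joint ranges: [-2.99, 2.99], [-0.89, 2.07], [0.3, 2.58], [-1.14, 4.28], [0, 2.63], [-3.12, 3.12]. Speed limits (rad/s): [2.57, 2.57, 3.01, 3.14, 3.14, 3.14].

### API

Orientations are given as a unit quaternion [w, x, y, z].
In Python, from cell import sensors, vision, workorder gives the robot as it stands. The module is installed in compiled form; this text tells all that it offers.
- The arm moves only by the shell command python3 -m jog 'ROWS' [OPENING]. ROWS is text: rows parted by semicolons, each of 6 numbers parted by spaces: the shift along the tool's x, y, z in cm, then the turn, a rotation vector about the tool's x, y, z in rad. In form: dx dy dz rx ry rz; .... A call has 1 to 5 rows; each row is the pose to reach, as a shift and turn from the pose measured when the call began, along the tool's axes at that moment; what a row does not reach only later rows make up. A row lasts 1/10 s, in which the tool goes at most 50 mm and 8.59 degrees, less where a joint would pass 70% of its speed; a pose out of reach is approached as far as the arm can. A call with a gripper value outside its range is refused whole. OPENING is the opening, from -1 (shut) to 1 (fully open), so that 0 is half open, set as the call begins (- or left out, the last holds). The fingers move at their own pace and stop on an object; the grip force is fixed at half the most. Time passes only in rows, so rows that repeat a pose let the fingers close. It gives the time, the measured TCP pose, the force and the opening at its end, in the units of the state.
- sensors.read_state(): the state, without advancing time (a new reading comes with each control period).
- vision.read_camera(name): name is "scene" or "top"; returns (picture, depth): 400x640x3 uint8, red, green, blue; 400x640 float32, m along the optical axis (not along the pixel's ray), 0 where there is no reading.
- vision.calibration(name): a dict with "fx", "fy", "cx", "cy" (pixels), "rvec" (rotation vector, rad) and "tvec" (3), from world to camera coordinates, as OpenCV has them. Camera axes: x right, y down, z forward; pixel columns grow to the right and rows downward; lengths in m; the calibration is good to about 2 mm. A picture is of the moment at which its call begins. calibration takes no time and is no camera call.
- workorder.sign_off(): hands the job in, once; it reports no verdict.
The state is a dict: "t": time; "q": joint angles; "joint_velocities": joint speeds; "joint_torque": joint torques, N m; "ee_pos": TCP position; "tcp_rot": TCP orientation; "ft_force": force on the tool from outside, world axes, zero at the start; "wrist_torque": the same for the moment, N m; "grip_width": finger opening in m.
Only numpy, scipy, OpenCV 4.12 (cv2) and the standard library are available. Lean on these libraries where they do the work, as an engineer would, in place of code of your own. Each camera call takes 0.05 s, during which the arm holds its last target.

## Working session

There is one attempt and no reset: what is moved stays moved. The work goes in short steps, Python scripts to look and compute and a shell command to move; the robot and the scene stay as the last step left them, time stands still between calls to the robot, and variables do not carry over. Pictures are saved under pics/ and viewed, and the job is handed in when it is done.

```bash
ls; mkdir -p pics
python3 - <<'E'
from cell import sensors, vision
import cv2,numpy as np
print(sensors.read_state())
for n in("scene","top"):
    p,d=vision.read_camera(n); cv2.imwrite(f"pics/{n}0.png",p[:,:,::-1]); np.savez(f"pics/{n}0.npz",p=p,d=d)
    c=vision.calibration(n); print(n,c)
    R,_=cv2.Rodrigues(np.array(c['rvec'],float)); print(-R.T@np.array(c['tvec']).ravel(), R[2])
E
```

```text
pics
{'t': 0.0, 'q': array([-1.41630560e+00,  1.81502254e-01,  1.60800421e+00, -3.52154011e-05,
        1.35376760e+00, -2.06311364e-01]), 'joint_velocities': array([ 0.00082356, -0.00132871, -0.00160086,  0.00032489,  0.00162067,
        0.0004133 ]), 'joint_torque': array([-7.31650107e-04, -4.33864760e+01, -3.41853905e+01,  7.03717349e-02,
        3.86952655e-02, -1.28247293e-04]), 'ee_pos': array([ 0.20290637, -0.53744561,  0.23783377]), 'tcp_rot': array([-8.40871910e-04,  9.83770784e-01,  1.79427807e-01,  4.59490521e-06]), 'ft_force': array([ 0.2942751 , -0.47303788, -0.29125433]), 'wrist_torque': array([-0.02023044,  0.00384469, -0.01895421]), 'grip_width': 0.08801087926163945}
scene {'fx': 409.97119597078665, 'fy': 409.97119597078665, 'cx': 314.59758458092114, 'cy': 197.9972766195372, 'rvec': array([ 2.37348373,  0.97938225, -0.2833279 ]), 'tvec': array([-0.3667393 , -0.28559443,  1.40615554])}
[ 0.97278543 -0.4853994   1.00568943] [-0.38712392  0.40996446 -0.82587179]
top {'fx': 380.3071891248157, 'fy': 380.3071891248157, 'cx': 317.5118073009883, 'cy': 195.77882361381916, 'rvec': array([ 2.15365347, -2.14527102,  0.17484282]), 'tvec': array([-0.0520861 ,  0.56995544,  1.10277027])}
[ 0.39929709 -0.0356653   1.17599075] [ 0.14911212 -0.01239076 -0.98874266]
```

View pics/scene0.png

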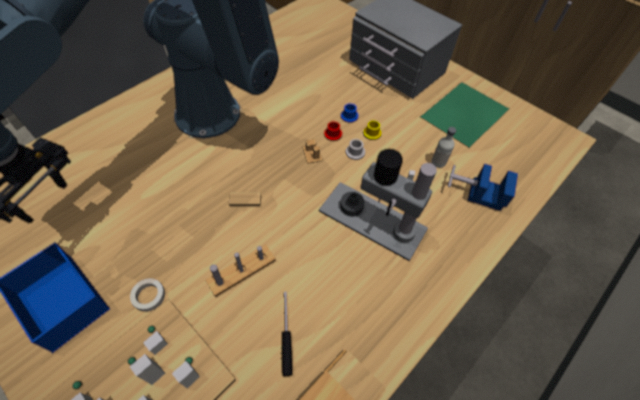

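View pics/top0.png

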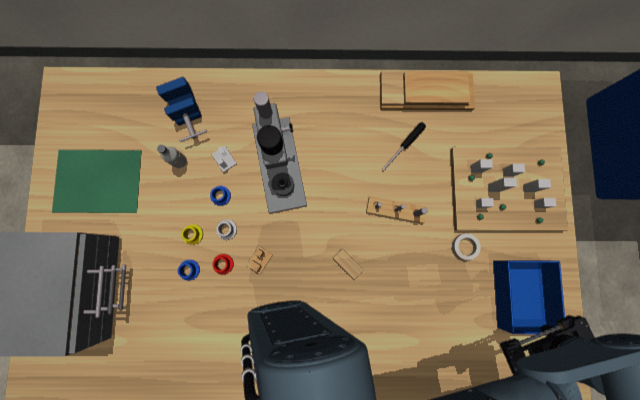

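The hub candidates in the top view are blue (220,196), white/grey (227,230), yellow (193,233), red (222,264) and blue (188,270). Only the grey one at (227,230) is uncoloured aluminium. The rack pins are at (377,206), (398,208) and (421,211). I'll confirm both with crops.

```bash
cat > h.py <<'E'
import cv2,numpy as np
from cell import sensors, vision
def cal(n):
    c=vision.calibration(n); R,_=cv2.Rodrigues(np.array(c['rvec'],float)); t=np.array(c['tvec'],float).ravel()
    return c,R,t
def pts(n,d):
    c,R,t=cal(n); v,u=np.mgrid[0:400,0:640]
    P=np.stack([(u-c['cx'])/c['fx']*d,(v-c['cy'])/c['fy']*d,d],-1)
    return (P-t)@R
def ray(n,u,v,z):
    c,R,t=cal(n); C=-R.T@t; r=R.T@np.array([(u-c['cx'])/c['fx'],(v-c['cy'])/c['fy'],1.])
    return C+r*(z-C[2])/r[2]
def proj(n,P):
    c,R,t=cal(n); q=R@np.array(P)+t; return c['fx']*q[0]/q[2]+c['cx'],c['fy']*q[1]/q[2]+c['cy']
def crop(p,u0,v0,u1,v1,s,f):
    cv2.imwrite(f,cv2.resize(p[v0:v1,u0:u1,::-1],None,fx=s,fy=s,interpolation=cv2.INTER_CUBIC))
E
python3 - <<'E'
from h import *
T=np.load('pics/top0.npz');S=np.load('pics/scene0.npz')
def c(p,u0,v0,u1,v1): return cv2.resize(p[v0:v1,u0:u1,::-1],(400,280),interpolation=cv2.INTER_CUBIC)
a=np.hstack([c(T['p'],200,175,300,245),c(T['p'],355,180,455,250)])
b=np.hstack([c(S['p'],320,95,420,165),c(S['p'],195,230,295,300)])
cv2.imwrite('pics/c1.png',np.vstack([a,b]))
for n,A in(('top',T),('scene',S)):
    P=pts(n,A['d'])
    for (u0,v0,u1,v1) in ([(212,215,242,247),(360,190,440,225),(265,165,305,212)] if n=='top' else [(342,135,370,162),(205,240,280,298),(318,185,370,225)]):
        q=P[v0:v1,u0:u1].reshape(-1,3); q=q[np.isfinite(q).all(1)]
        print(n,np.percentile(q[:,2],[0,5,50,95,99,100]).round(4))
E
```

```text
top [-0.0071 -0.0026  0.0019  0.0419  0.0457  1.176 ]
top [-0.0065 -0.0019  0.0032  0.0398  0.1034  1.176 ]
top [-5.000e-03  7.000e-04  1.660e-02  6.400e-02  1.887e-01  1.176e+00]
scene [-3.2000e-03 -5.0000e-04  4.5000e-03  4.3800e-02  4.6800e-02  1.0057e+00]
scene [-4.5000e-03 -7.0000e-04  3.4000e-03  5.1300e-02  1.0240e-01  1.0057e+00]
scene [-3.2000e-03  4.0000e-04  1.6900e-02  7.0600e-02  1.8370e-01  1.0057e+00]
```

View pics/c1.png

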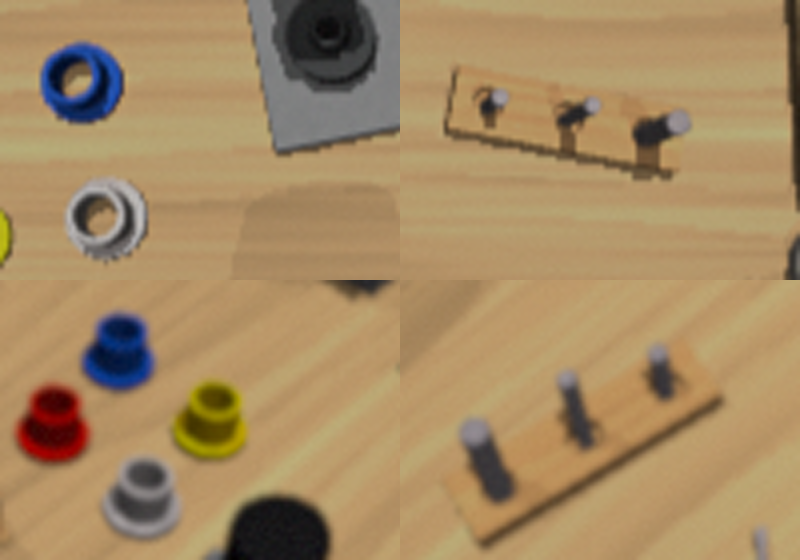

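The crops confirm it. The grey hub is at top (227,230) / scene (356,148). The thickest pin is the right-hand one in the top view, with its top end at (424,211), and is also visibly thickest in the scene view. Next I'll measure positions.

```bash
cat > meas.py <<'E'
from h import *
for n in ('top','scene'):
    A=np.load(f'pics/{n}0.npz'); p,d=A['p'],A['d']; P=pts(n,d)
    hsv=cv2.cvtColor(p,cv2.COLOR_RGB2HSV)
    # hub: low saturation blob
    x=(212,215,242,247) if n=='top' else (340,133,368,162)
    m=np.zeros((400,640),np.uint8); m[x[1]:x[3],x[0]:x[2]]=((hsv[...,1]<60)&(hsv[...,2]>110)&(d>0))[x[1]:x[3],x[0]:x[2]]
    ok=m>0
    top=ok&(P[...,2]>.036)&(P[...,2]<.05); fl=ok&(P[...,2]<.014)
    def circ(Q):
        A_=np.c_[2*Q,np.ones(len(Q))]; s=np.linalg.lstsq(A_,(Q**2).sum(1),rcond=None)[0]; return s[:2],np.sqrt(s[2]+s[:2]@s[:2])
    Q=P[top][:,:2]; print(n,'hub top n',len(Q),'mean',Q.mean(0).round(4),'mec',cv2.minEnclosingCircle(Q.astype(np.float32)))
    allm=P[ok][:,:2]; print('  all mec',cv2.minEnclosingCircle(allm.astype(np.float32)))
    # pins tops
    x=(360,190,440,225) if n=='top' else (205,240,280,298)
    z=np.zeros((400,640),bool); z[x[1]:x[3],x[0]:x[2]]=True
    for lo,hi in((.093,.112),(.06,.075)):
        mm=(z&(d>0)&(P[...,2]>lo)&(P[...,2]<hi)).astype(np.uint8)
        k,l,st,ce=cv2.connectedComponentsWithStats(mm,connectivity=8)
        for i in range(1,k):
            Q=P[l==i]; print('  pin',lo,len(Q),ce[i].round(1),Q.mean(0).round(4))
    # bright top faces of pins by colour
    mm=(z&(hsv[...,1]<70)&(hsv[...,2]>110)).astype(np.uint8)
    k,l,st,ce=cv2.connectedComponentsWithStats(mm,connectivity=8)
    for i in range(1,k):
        if st[i,4]>3: print('  bright',st[i],ce[i].round(1),ray(n,*ce[i],.101).round(4))
    # rack top
    mm=z&(d>0)&(P[...,2]>.0135)&(P[...,2]<.0225)&(hsv[...,1]>60)
    k,l,st,ce=cv2.connectedComponentsWithStats(mm.astype(np.uint8)); i=1+np.argmax(st[1:,4]); print('  rack',cv2.minAreaRect(P[l==i][:,:2].astype(np.float32)))
    # base plate top
    x=(245,85,312,218) if n=='top' else (312,170,435,262)
    z=np.zeros((400,640),bool); z[x[1]:x[3],x[0]:x[2]]=True
    mm=z&(d>0)&(P[...,2]>.008)&(P[...,2]<.022)&(hsv[...,1]<70)
    k,l,st,ce=cv2.connectedComponentsWithStats(mm.astype(np.uint8)); 
    Q=P[(l>0)&np.isin(l,[i for i in range(1,k) if st[i,4]>20])][:,:2].astype(np.float32); print('  plate',cv2.minAreaRect(Q),cv2.boxPoints(cv2.minAreaRect(Q)).round(4).tolist())
    x=(265,165,300,205) if n=='top' else (330,185,372,222)
    z=np.zeros((400,640),bool); z[x[1]:x[3],x[0]:x[2]]=True
    for lo,hi in((.064,.08),(.04,.05)):
        mm=z&(d>0)&(P[...,2]>lo)&(P[...,2]<hi); Q=P[mm]; print('  spig',lo,len(Q),Q.mean(0).round(4),cv2.minEnclosingCircle(Q[:,:2].astype(np.float32)))
E
python3 meas.py
python3 - <<'E'
from h import *
T=np.load('pics/top0.npz')['p'];S=np.load('pics/scene0.npz')['p']
a=cv2.resize(T[160:220,255:315,::-1],(400,400),interpolation=cv2.INTER_CUBIC);b=cv2.resize(S[175:235,325:385,::-1],(400,400),interpolation=cv2.INTER_CUBIC)
cv2.imwrite('pics/c2.png',np.clip(np.hstack([a,b]).astype(float)*1.8,0,255))
E
```

```text
top hub top n 80 mean [0.4724 0.2295] mec ((0.47241297364234924, 0.22966159880161285), 0.022337984293699265)
  all mec ((0.4708438813686371, 0.2300385683774948), 0.03224438801407814)
  pin 0.093 16 [402.4 205.7] [ 0.5338 -0.2915  0.1023]
  pin 0.093 37 [423.9 210. ] [ 0.5219 -0.3527  0.1014]
  pin 0.06 18 [379.3 203.7] [ 0.5439 -0.2318  0.067 ]
  pin 0.06 5 [398.8 208.2] [ 0.5307 -0.2888  0.0676]
  pin 0.06 9 [418.9 212.2] [ 0.519  -0.3476  0.0677]
  bright [378 202   4   5  14] [379.6 203.8] [ 0.5392 -0.2267  0.101 ]
  bright [401 204   4   5  14] [402.6 205.8] [ 0.5337 -0.2924  0.101 ]
  bright [422 208   6   6  30] [424.5 210.2] [ 0.5213 -0.3545  0.101 ]
  rack ((0.534140944480896, -0.29253506660461426), (0.18008385598659515, 0.05088793486356735), 79.3669662475586)
  plate ((0.675432562828064, 0.07160340994596481), (0.2892494201660156, 0.1195007711648941), 11.645899772644043) [[0.5217000246047974, 0.10090000182390213], [0.545799970626831, -0.016100000590085983], [0.8291000127792358, 0.04230000078678131], [0.8050000071525574, 0.15929999947547913]]
  spig 0.064 36 [0.6068 0.0565 0.0
[... 874 characters left out ...]
-0.2893574833869934), (0.18046145141124725, 0.05255575105547905), 79.33197784423828)
  plate ((0.6717738509178162, 0.07344700396060944), (0.28938668966293335, 0.1216559112071991), 11.658742904663086) [[0.517799973487854, 0.10379999876022339], [0.5424000024795532, -0.015399999916553497], [0.8258000016212463, 0.04309999942779541], [0.8011999726295471, 0.1623000055551529]]
  spig 0.064 53 [0.6048 0.0585 0.0705] ((0.6042597889900208, 0.05900257080793381), 0.013674832880496979)
  spig 0.04 276 [0.6075 0.0549 0.0464] ((0.6044796109199524, 0.060507144778966904), 0.03564564883708954)[ WARN:0@0.653] global loadsave.cpp:1063 imwrite_ Unsupported depth image for selected encoder is fallbacked to CV_8U.
```

View pics/c2.png

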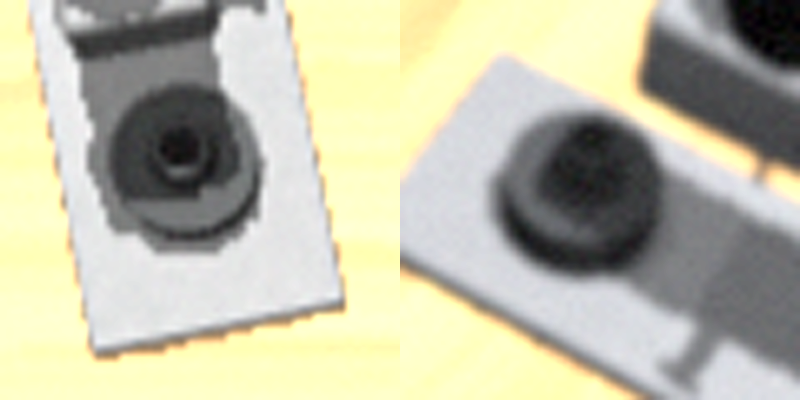

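```bash
cat >> h.py <<'E'
from scipy.spatial.transform import Rotation as Ro
YAW=np.radians(11.65)
def orient(lean,yaw=YAW):
    e=np.array([np.cos(yaw),np.sin(yaw),0]);k=np.array([0,0,1.]);a=np.radians(lean)
    x=np.cos(a)*e+np.sin(a)*k; z=np.sin(a)*e-np.cos(a)*k; return np.c_[x,np.cross(z,x),z]
def cur():
    s=sensors.read_state(); q=s['tcp_rot']; return s,np.array(s['ee_pos']),Ro.from_quat(np.roll(q,-1)).as_matrix()
def go(gp,lean=35,yaw=YAW,frm=None,off=0.019):
    """shift/turn so that grasp point (off behind TCP) is at gp with given lean; prints row; returns (pos,R)"""
    if frm is None: s,p,R=cur()
    else: p,R=frm
    Rt=orient(lean,yaw); t=np.array(gp)+off*Rt[:,2]
    d=R.T@(t-p)*100; r=Ro.from_matrix(R.T@Rt).as_rotvec()
    print('row', *d.round(2), *r.round(3),' dist mm %.0f deg %.1f'%(np.linalg.norm(d)*10,np.degrees(np.linalg.norm(r))))
    return t,Rt
def here(lean=None):
    s,p,R=cur(); g=p-.019*R[:,2]
    ln=np.degrees(np.arctan2(np.hypot(*R[:2,2]),-R[2,2])); yw=np.degrees(np.arctan2(R[1,0],R[0,0]))
    print('t %.2f tcp %s gp %s lean %.1f yaw %.1f F %s w %.4f'%(s['t'],p.round(4),g.round(4),ln,yw,np.round(s['ft_force'],1),s['grip_width']))
E
python3 - <<'E'
from h import *
here()
a=go((.42,-.40,.25),0,np.radians(20.7))
a=go((.47,-.10,.25),35,frm=a)
a=go((.4705,.2297,.15),35,frm=a)
a=go((.4705,.2297,.032),35,frm=a)
E
```

```text
t 0.10 tcp [ 0.2029 -0.5375  0.2379] gp [ 0.2029 -0.5375  0.2569] lean 0.1 yaw 20.7 F [-0.6 -0.2 -0.2] w 0.0883
row 25.16 -5.2 0.71 -0.001 -0.0 -0.0  dist mm 257 deg 0.1
row 16.36 -26.12 -0.34 -0.048 0.61 0.153  dist mm 308 deg 36.1
row -0.24 -32.28 12.04 0.0 0.0 0.0  dist mm 345 deg 0.0
row -6.77 0.0 9.67 0.0 0.0 0.0  dist mm 118 deg 0.0
```

```bash
python3 -m jog '25 -5 0 0 0 0;25 -5 0 0 0 0;25 -5 0 0 0 0;25 -5 0 0 0 0;25 -5 0 0 0 0' 
python3 -m jog '16 -26 0 -0.05 0.61 0.15;16 -26 0 -0.05 0.61 0.15;16 -26 0 -0.05 0.61 0.15;16 -26 0 -0.05 0.61 0.15;16 -26 0 -0.05 0.61 0.15'
python3 - <<'E'
from h import *
here()
a=go((.4705,.2297,.15),35)
E
```

```text
t: 0.6
ee_pos: [0.4161, -0.4037, 0.2378]
tcp_rot: [-0.001, 0.984, 0.179, -0.0]
ft_force: [-0.3, -0.2, -0.3]
grip_width: 0.0885
t: 1.1
ee_pos: [0.4614, -0.158, 0.2359]
tcp_rot: [-0.032, 0.949, 0.095, 0.3]
ft_force: [1.5, -0.0, 0.3]
grip_width: 0.0881
t 1.10 tcp [ 0.4614 -0.158   0.2359] gp [ 0.4507 -0.1602  0.2514] lean 35.2 yaw 11.3 F [ 1.5 -0.   0.3] w 0.0881
row 1.98 -37.78 13.99 -0.001 -0.003 -0.005  dist mm 403 deg 0.3
```

```bash
python3 -m jog '2 -37.8 14 0 0 0;2 -37.8 14 0 0 0;2 -37.8 14 0 0 0;2 -37.8 14 0 0 0;2 -37.8 14 0 0 0'
python3 - <<'E'
from h import *
here()
a=go((.4705,.2297,.12),35)
E
```

```text
t: 1.6
ee_pos: [0.474, 0.0833, 0.1745]
tcp_rot: [-0.032, 0.948, 0.094, 0.302]
ft_force: [0.6, -1.0, -0.4]
grip_width: 0.0879
t 1.60 tcp [0.474  0.0833 0.1745] gp [0.4633 0.081  0.19  ] lean 35.3 yaw 11.3 F [ 0.6 -1.  -0.4] w 0.0879
row -1.1 -14.4 7.86 -0.0 -0.005 -0.005  dist mm 164 deg 0.4
```

```bash
python3 -m jog '-1.1 -14.4 7.86 0 -0.005 -0.005;-1.1 -14.4 7.86 0 -0.005 -0.005;-1.1 -14.4 7.86 0 -0.005 -0.005;-1.1 -14.4 7.86 0 -0.005 -0.005;-1.1 -14.4 7.86 0 -0.005 -0.005'
python3 - <<'E'
from h import *
here()
a=go((.4705,.2297,.033),35)
for n in("scene","top"):
    p,d=vision.read_camera(n); cv2.imwrite(f"pics/{n}1.png",p[:,:,::-1])
    if n=='top': crop(p,180,160,300,280,5,'pics/t1.png')
    else: crop(p,280,60,430,180,5,'pics/s1.png')
E
```

```text
t: 2.1
ee_pos: [0.479, 0.2347, 0.1018]
tcp_rot: [-0.031, 0.949, 0.099, 0.297]
ft_force: [-0.8, -0.9, -0.8]
grip_width: 0.0885
t 2.10 tcp [0.479  0.2347 0.1018] gp [0.4684 0.2324 0.1174] lean 34.8 yaw 11.9 F [-0.8 -0.9 -0.8] w 0.0885
row -4.68 0.32 7.02 -0.003 0.004 0.003  dist mm 84 deg 0.4
```

View pics/t1.png

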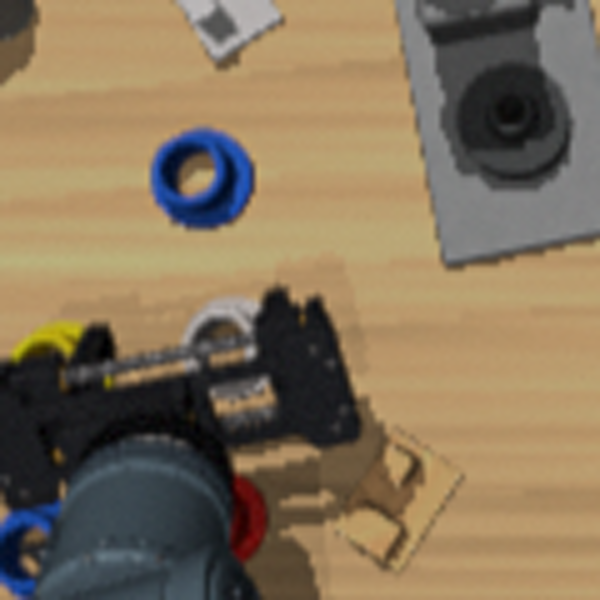

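View pics/s1.png

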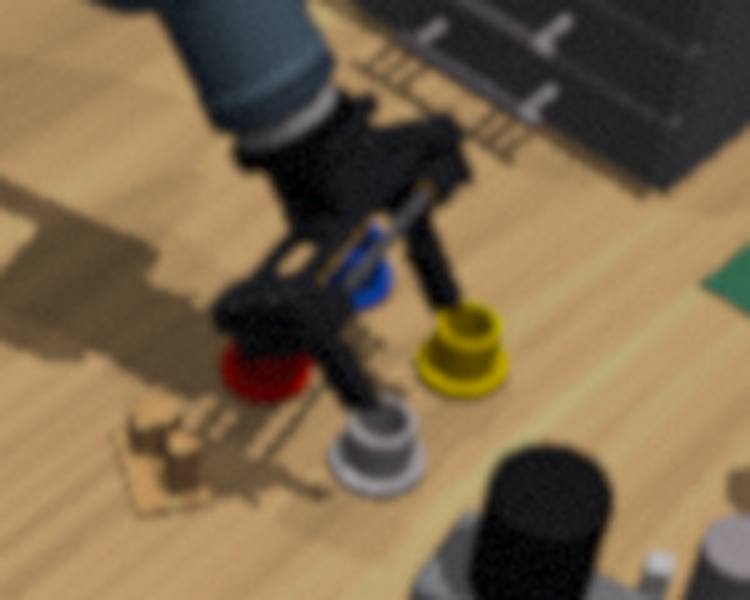

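The gripper is above the grey hub, seen at top crop (225,330), with the fingers straddling it (perspective shifts them). I'll narrow the opening to about 64 mm to stay clear of the yellow one, then descend.

```bash
python3 -m jog '0 0.3 0 0 0 0;-1.5 0.3 2.3 0 0 0;-3 0.3 4.6 0 0 0;-4.7 0.3 7 0 0 0;-4.7 0.3 7 0 0 0' 0.45
python3 - <<'E'
from h import *
here()
a=go((.4705,.2297,.033),35)
print(ray('top',193,233,.03),ray('scene',373,130,.03))
E
```

```text
t: 2.7
ee_pos: [0.482, 0.2277, 0.018]
tcp_rot: [-0.03, 0.949, 0.097, 0.297]
ft_force: [0.5, -0.4, 1.0]
grip_width: 0.0635
t 2.70 tcp [0.482  0.2277 0.018 ] gp [0.4714 0.2255 0.0337] lean 34.8 yaw 11.7 F [ 0.5 -0.4  1. ] w 0.0635
row -0.04 -0.43 0.05 0.0 0.004 0.0  dist mm 4 deg 0.2
[0.45773183 0.32204436 0.03      ] [0.46133042 0.32497346 0.03      ]
```

```bash
python3 -m jog '0 -0.4 0 0 0 0;0 -0.4 0 0 0 0'; python3 -m jog '0 0 0 0 0 0;0 0 0 0 0 0;0 0 0 0 0 0;0 0 0 0 0 0' -1
python3 -m jog '0 0 0 0 0 0;0.8 0 -1.2 0 0 0;2 0 -3 0 0 0;4 0 -5.7 0 0 0;5.5 0 -8 0 0 0'
python3 - <<'E'
from h import *
here()
S=[.605,.0583]
a=go((.55,.08,.16),35)
for n in("scene","top"):
    p,d=vision.read_camera(n); np.savez(f'pics/{n}2.npz',p=p,d=d)
    if n=='top': a=cv2.resize(p[160:280,180:300,::-1],(400,400))
    else: b=cv2.resize(p[60:180,300:420,::-1],(400,400))
cv2.imwrite('pics/c3.png',np.hstack([a,b]))
E
```

```text
t: 2.9
ee_pos: [0.4819, 0.2299, 0.0184]
tcp_rot: [-0.029, 0.949, 0.096, 0.298]
ft_force: [1.0, -0.3, -0.2]
grip_width: 0.0636
t: 3.3
ee_pos: [0.4828, 0.2298, 0.0194]
tcp_rot: [-0.029, 0.949, 0.096, 0.298]
ft_force: [-1.6, -3.5, 7.0]
grip_width: 0.0425
t: 3.8
ee_pos: [0.4816, 0.23, 0.1174]
tcp_rot: [-0.03, 0.949, 0.096, 0.298]
ft_force: [1.0, -0.2, -1.2]
grip_width: 0.043
t 3.80 tcp [0.4816 0.23   0.1174] gp [0.471  0.2279 0.133 ] lean 34.8 yaw 11.6 F [ 1.  -0.2 -1.2] w 0.0430
row 5.47 16.07 0.53 0.002 0.003 -0.001  dist mm 170 deg 0.2
```

View pics/c3.png

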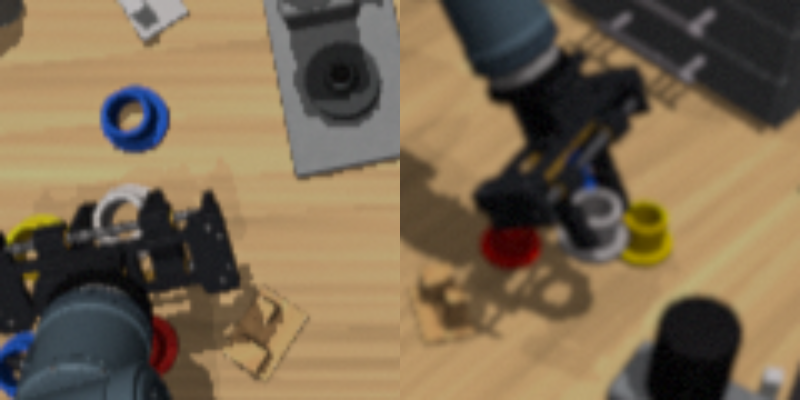

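```bash
python3 -m jog '5.5 16.1 0.5 0 0 0;5.5 16.1 0.5 0 0 0;5.5 16.1 0.5 0 0 0;5.5 16.1 0.5 0 0 0;5.5 16.1 0.5 0 0 0'
python3 - <<'E'
from h import *
here()
a=go((.605,.0583,.125),35)
E
```

```text
t: 4.4
ee_pos: [0.5662, 0.0777, 0.1496]
tcp_rot: [-0.028, 0.948, 0.093, 0.303]
ft_force: [0.0, -0.1, -1.1]
grip_width: 0.0427
t 4.40 tcp [0.5662 0.0777 0.1496] gp [0.5554 0.0756 0.1651] lean 35.5 yaw 11.3 F [ 0.  -0.1 -1.1] w 0.0427
row 1.34 2.63 5.9 0.007 -0.008 -0.005  dist mm 66 deg 0.7
```

```bash
python3 -m jog '0.4 0.9 2 0 -0.01 -0.005;0.9 1.8 4 0.007 -0.01 -0.005;1.35 2.65 5.9 0.007 -0.01 -0.005;1.35 2.65 5.9 0.007 -0.01 -0.005;1.35 2.65 5.9 0.007 -0.01 -0.005'
cat > look.py <<'E'
from h import *
import sys
k=sys.argv[1]; g=np.array(eval(sys.argv[2])); here()
im=[]
for n in("scene","top"):
    p,d=vision.read_camera(n); np.savez(f'pics/{n}{k}.npz',p=p,d=d)
    u,v=map(int,proj(n,g)); r=40
    im.append(cv2.resize(p[v-r:v+r,u-r:u+r,::-1],(400,400),interpolation=cv2.INTER_CUBIC)); print(n,'crop origin',u-r,v-r,'scale 5')
cv2.imwrite(f'pics/k{k}.png',np.clip(np.hstack(im).astype(float)*1.4,0,255).astype(np.uint8))
E
python3 look.py 3 '(.605,.058,.1)'
```

```text
t: 4.9
ee_pos: [0.6141, 0.0611, 0.1074]
tcp_rot: [-0.031, 0.95, 0.097, 0.296]
ft_force: [0.5, -0.5, -1.1]
grip_width: 0.0427
t 4.90 tcp [0.6141 0.0611 0.1074] gp [0.6035 0.0589 0.1231] lean 34.7 yaw 11.6 F [ 0.5 -0.5 -1.1] w 0.0427
scene crop origin 313 150 scale 5
top crop origin 240 140 scale 5
```

View pics/k3.png

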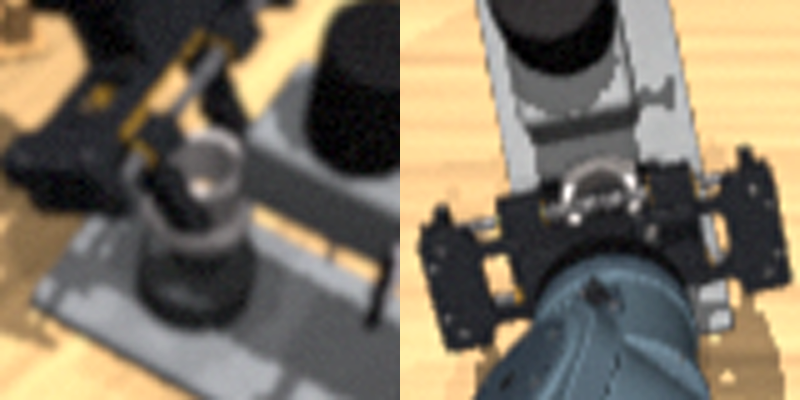

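The scene view shows the hub held upright above the pedestal, with its top ring at crop (210,165), full picture (355,183). The top view shows its front rim at crop (600,175). I'll measure the ring in the scene view against the spigot as seen by the same camera.

Run:
```python
from h import *
def circ(Q):
    A_=np.c_[2*Q,np.ones(len(Q))]; s=np.linalg.lstsq(A_,(Q**2).sum(1),rcond=None)[0]; return s[:2].round(4),np.sqrt(s[2]+s[:2]@s[:2]).round(4)
for n in('scene','top'):
    A=np.load(f'pics/{n}3.npz');p,d=A['p'],A['d'];P=pts(n,d); hsv=cv2.cvtColor(p,cv2.COLOR_RGB2HSV)
    near=(np.hypot(P[...,0]-.604,P[...,1]-.058)<.03)&(d>0)
    m=near&(P[...,2]>.124)&(P[...,2]<.136)&(hsv[...,2]>70)
    Q=P[m]; print(n,len(Q),Q.mean(0).round(4),cv2.minEnclosingCircle(Q[:,:2].astype(np.float32)),np.ptp(Q[:,:2],axis=0))
    img=np.zeros((80,80),np.uint8)
    u0,v0=(313,150) if n=='scene' else (240,140)
    for v in range(v0+15,v0+60): print(''.join('#' if m[v,u] else ('.' if near[v,u] else ' ') for u in range(u0+15,u0+65))) if m[v,u0:u0+80].any() else 0
```

```text
scene 67 [0.6022 0.0637 0.1306] ((0.5993350744247437, 0.05919419974088669), 0.02506987750530243) [0.03992724 0.04368413]
                    .     # ....                  
                     .     #.....                 
                     .#########...                
                      .#########..                
                     .###########.                
                     .......#.###                 
                    .. .......###                 
                    ............#                 
                    ...........#                  
                    ...#   ..###                  
                    ....########                  
                      .#########                  
                     ...######...                 
top 45 [0.6143 0.0592 0.1311] ((0.6071200966835022, 0.05761140584945679), 0.02167951874434948) [0.03213058 0.04267289]
                     .#######.                    
                    ########.#...                 
                   ####....## #...                
                . .##........###..                
               ...###.........###.                
            . ...###..............                
            . ...###.............                 
             ..................##..               
             ..................#                  
               ....##.......
```

```bash
python3 -m jog '-0.3 0 0.4 0 0 0;-0.6 0 0.8 0 0 0;-0.9 0 1.2 0 0 0;-1.1 0 1.6 0 0 0;-1.1 0 1.6 0 0 0'; python3 -m jog '-0.2 0 0.3 0 0 0;-0.4 0 0.6 0 0 0;-0.5 0 0.7 0 0 0;-0.5 0 0.7 0 0 0'; python3 look.py 4 '(.605,.058,.08)'
```

```text
t: 5.5
ee_pos: [0.6146, 0.0612, 0.0889]
tcp_rot: [-0.031, 0.949, 0.097, 0.297]
ft_force: [2.2, -0.2, -2.3]
grip_width: 0.0424
t: 5.9
ee_pos: [0.6149, 0.061, 0.0805]
tcp_rot: [-0.03, 0.949, 0.097, 0.298]
ft_force: [3.2, -0.0, -1.3]
grip_width: 0.0425
t 5.90 tcp [0.6149 0.061  0.0805] gp [0.6043 0.0588 0.0961] lean 34.8 yaw 11.7 F [ 3.2 -0.  -1.3] w 0.0425
scene crop origin 313 154 scale 5
top crop origin 240 141 scale 5
```

View pics/k4.png

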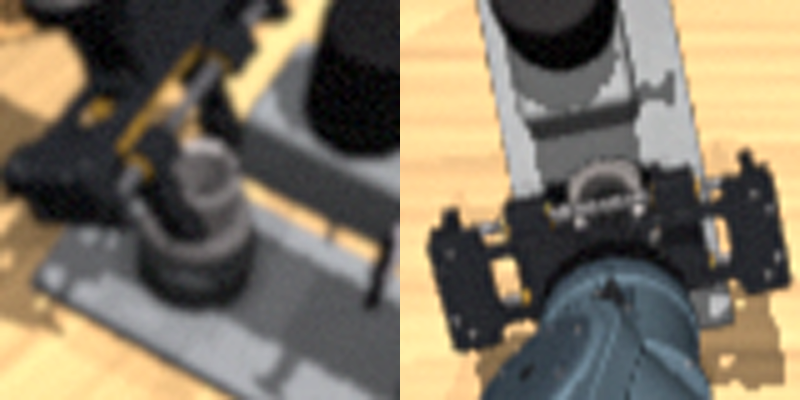

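```bash
python3 -m jog '0.1 0 0.1 0 0 0;-0.1 0 0.4 0 0 0;-0.3 0 0.7 0 0 0;-0.5 0 1 0 0 0;-0.5 0 1 0 0 0'; python3 -m jog '-0.1 0 0.15 0 0 0;-0.2 0 0.3 0 0 0;-0.3 0 0.45 0 0 0;-0.3 0 0.45 0 0 0'; python3 -c "from h import *;here()"
```

```text
t: 6.5
ee_pos: [0.617, 0.061, 0.0695]
tcp_rot: [-0.03, 0.949, 0.097, 0.298]
ft_force: [8.7, 0.4, -5.0]
grip_width: 0.0427
t: 6.9
ee_pos: [0.6178, 0.0611, 0.0645]
tcp_rot: [-0.03, 0.949, 0.097, 0.299]
ft_force: [5.6, 2.4, 1.2]
grip_width: 0.0425
t 6.90 tcp [0.6178 0.0611 0.0645] gp [0.6071 0.0589 0.0801] lean 34.9 yaw 11.6 F [5.6 2.4 1.2] w 0.0425
```

```bash
python3 -m jog '0 0 0 0 0 0;0 0 0 0 0 0;0 0 0 0 0 0;0 0 0 0 0 0' 0.4; python3 look.py 5 '(.605,.058,.08)'; python3 -m jog '0.5 0 -1 0 0 0;1.2 0 -2.5 0 0 0;1.5 0 -5 0 0 0;1.5 0 -8 0 0 0;1.5 0 -11 0 0 0'
```

```text
t: 7.3
ee_pos: [0.6172, 0.0611, 0.064]
tcp_rot: [-0.03, 0.949, 0.097, 0.298]
ft_force: [-0.1, -0.1, -0.0]
grip_width: 0.0618
t 7.30 tcp [0.6172 0.0611 0.064 ] gp [0.6065 0.0589 0.0796] lean 34.9 yaw 11.6 F [-0.1 -0.1 -0. ] w 0.0618
scene crop origin 313 154 scale 5
top crop origin 240 141 scale 5
t: 7.9
ee_pos: [0.5669, 0.0509, 0.1634]
tcp_rot: [-0.03, 0.949, 0.097, 0.298]
ft_force: [-0.1, 0.5, 0.9]
grip_width: 0.0615
```

View pics/k5.png

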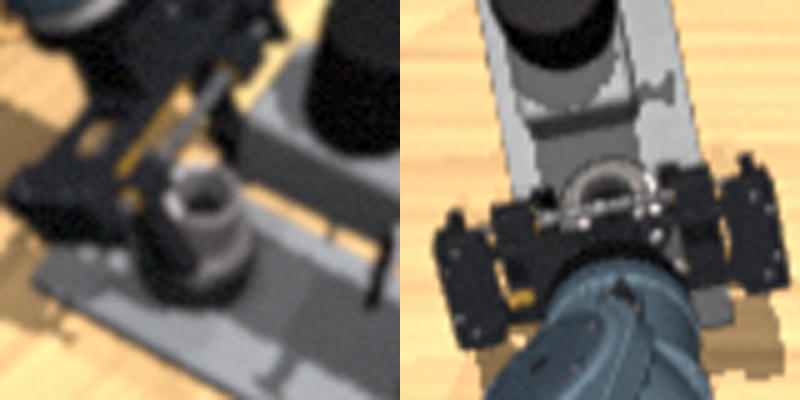

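Run:
```python
from h import *
here(); print(cur()[0]['q'].round(2))
a=go((.51,-.17,.24),35)
a=go((.5205,-.3517,.18),35,frm=a)
```

```text
t 7.90 tcp [0.5669 0.0509 0.1634] gp [0.5563 0.0487 0.179 ] lean 34.8 yaw 11.6 F [-0.1  0.5  0.9] w 0.0615
[-0.27 -0.06  2.16  0.52  0.55  0.73]
row -3.85 20.49 -10.12 0.0 0.003 -0.0  dist mm 232 deg 0.2
row -5.6 18.01 3.4 0.0 0.0 0.0  dist mm 192 deg 0.0
```

```bash
python3 -m jog '-3.8 20.5 -10 0 0 0;-3.8 20.5 -10 0 0 0;-3.8 20.5 -10 0 0 0;-3.8 20.5 -10 0 0 0;-3.8 20.5 -10 0 0 0' -0.1
python3 - <<'E'
from h import *
here(); print(cur()[0]['q'].round(2))
a=go((.5205,-.3517,.18),35)
E
```

```text
t: 8.4
ee_pos: [0.5212, -0.1712, 0.2254]
tcp_rot: [-0.029, 0.949, 0.096, 0.299]
ft_force: [1.1, 0.6, 0.5]
grip_width: 0.0392
t 8.40 tcp [ 0.5212 -0.1712  0.2254] gp [ 0.5106 -0.1733  0.241 ] lean 34.9 yaw 11.6 F [1.1 0.6 0.5] w 0.0392
[-0.83 -0.14  2.09  0.64  0.96  0.22]
row -5.63 17.66 3.57 0.004 0.001 -0.001  dist mm 189 deg 0.2
```

```bash
python3 -m jog '-5.6 17.7 3.6 0 0 0;-5.6 17.7 3.6 0 0 0;-5.6 17.7 3.6 0 0 0;-5.6 17.7 3.6 0 0 0;-5.6 17.7 3.6 0 0 0'
python3 - <<'E'
from h import *
here(); print(cur()[0]['q'].round(2))
a=go((.5205,-.3517,.084),35)
def circ(Q):
    A_=np.c_[2*Q,np.ones(len(Q))]; s=np.linalg.lstsq(A_,(Q**2).sum(1),rcond=None)[0]; return s[:2].round(4),np.sqrt(s[2]+s[:2]@s[:2]).round(4)
im=[]
for n in('scene','top'):
    p,d=vision.read_camera(n); np.savez(f'pics/{n}6.npz',p=p,d=d);P=pts(n,d)
    near=(np.hypot(P[...,0]-.606,P[...,1]-.058)<.036)&(d>0)
    m=near&(P[...,2]>.081)&(P[...,2]<.093)
    Q=P[m]; print(n,'hub top',len(Q),Q.mean(0).round(4),cv2.minEnclosingCircle(Q[:,:2].astype(np.float32)))
    fl=near&(P[...,2]>.048)&(P[...,2]<.060); Q=P[fl]; print(' flange',len(Q),np.median(Q[:,2]).round(4),cv2.minEnclosingCircle(Q[:,:2].astype(np.float32)))
    for g in((.605,.058,.08),(.52,-.35,.1)):
        u,v=map(int,proj(n,g));r=35
        im.append(cv2.resize(p[v-r:v+r,u-r:u+r,::-1],(300,300),interpolation=cv2.INTER_CUBIC))
cv2.imwrite('pics/k6.png',np.clip(np.vstack([np.hstack(im[:2]),np.hstack(im[2:])]).astype(float)*1.4,0,255).astype(np.uint8))
E
```

```text
t: 8.9
ee_pos: [0.5306, -0.3542, 0.1616]
tcp_rot: [-0.029, 0.95, 0.093, 0.298]
ft_force: [0.4, 0.6, -0.8]
grip_width: 0.0395
t 8.90 tcp [ 0.5306 -0.3542  0.1616] gp [ 0.52   -0.3563  0.1772] lean 34.8 yaw 11.2 F [ 0.4  0.6 -0.8] w 0.0395
[-1.05  0.24  1.83  0.71  0.99 -0.06]
row -5.2 -0.46 7.74 0.005 0.003 -0.006  dist mm 93 deg 0.5
scene hub top 115 [0.6052 0.0582 0.0874] ((0.6047753095626831, 0.05940239503979683), 0.022761095315217972)
 flange 159 0.0545 ((0.6049304604530334, 0.058998920023441315), 0.033480312675237656)
top hub top 85 [0.6072 0.0567 0.0877] ((0.6078805327415466, 0.056905075907707214), 0.022018669173121452)
 flange 159 0.0545 ((0.6084341406822205, 0.05746212601661682), 0.03325996547937393)
```

View pics/k6.png

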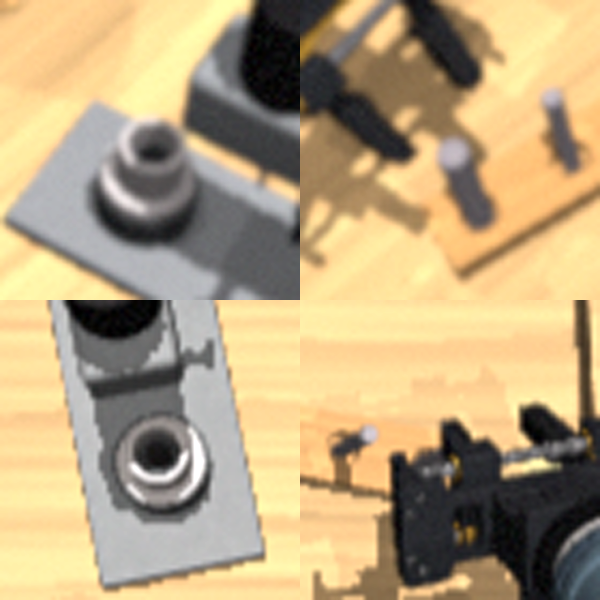

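The hub is seated level, with its top at 87.5 mm and flange top at 54 mm. Its centre averages (0.6063, 0.0582) over the two cameras. I'll now go down on the thick pin, the left one in the scene crop at (455,155).

```bash
python3 -m jog '0 -0.45 0 0.005 0 0;-2 -0.45 3 0.005 0 -0.005;-4 -0.45 6 0.005 0 -0.005;-5.2 -0.45 7.7 0.005 0 -0.005;-5.2 -0.45 7.7 0.005 0 -0.005'; python3 look.py 7 '(.52,-.35,.08)'; python3 -c "
from h import *
go((.5207,-.3517,.084))"
```

```text
t: 9.5
ee_pos: [0.5307, -0.3414, 0.068]
tcp_rot: [-0.034, 0.949, 0.098, 0.297]
ft_force: [-1.2, 0.5, -0.0]
grip_width: 0.0396
t 9.50 tcp [ 0.5307 -0.3414  0.068 ] gp [ 0.5201 -0.3438  0.0836] lean 34.8 yaw 11.7 F [-1.2  0.5 -0. ] w 0.0396
scene crop origin 175 231 scale 5
top crop origin 380 171 scale 5
row -0.32 0.5 0.14 -0.003 0.002 0.003  dist mm 6 deg 0.3
```

View pics/k7.png

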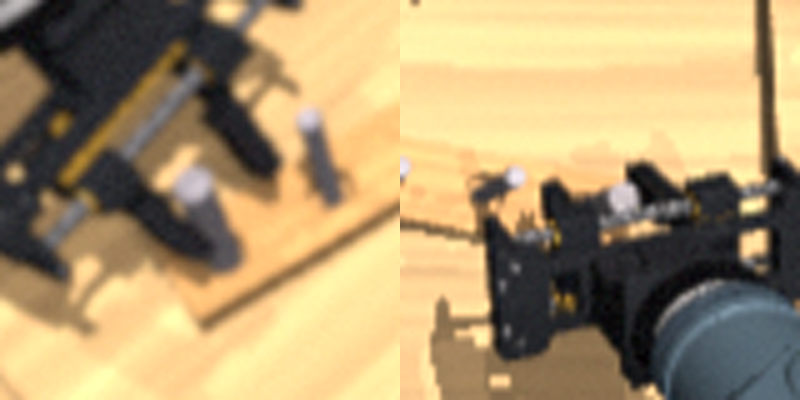

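The pin, top at scene crop (195,185), is between the fingers and the thin pin is clear. I'll centre the jaws and close.

```bash
python3 -m jog '-0.3 0.5 0.1 0 0 0;-0.3 0.5 0.1 0 0 0;-0.3 0.5 0.1 0 0 0'; python3 -c "
from h import *
here();go((.5207,-.3517,.084))"
```

```text
t: 9.9
ee_pos: [0.5317, -0.3503, 0.0702]
tcp_rot: [-0.031, 0.949, 0.099, 0.299]
ft_force: [-0.5, -0.1, -0.5]
grip_width: 0.0399
t 9.90 tcp [ 0.5317 -0.3503  0.0702] gp [ 0.521  -0.3525  0.0858] lean 35.0 yaw 11.9 F [-0.5 -0.1 -0.5] w 0.0399
row -0.11 -0.09 0.14 -0.001 0.001 0.004  dist mm 2 deg 0.3
```

```bash
python3 -m jog '-0.1 -0.1 0.1 0 0 0;-0.1 -0.1 0.1 0 0 0;-0.1 -0.1 0.1 0 0 0;-0.1 -0.1 0.1 0 0 0;-0.1 -0.1 0.1 0 0 0' -1; python3 -m jog '0 0 0 0 0 0;0 0 0 0 0 0'; python3 -c "from h import *;here()"
```

```text
t: 10.4
ee_pos: [0.5313, -0.3494, 0.0689]
tcp_rot: [-0.031, 0.949, 0.099, 0.299]
ft_force: [-0.2, 0.7, 0.1]
grip_width: 0.0162
t: 10.6
ee_pos: [0.5313, -0.3494, 0.0688]
tcp_rot: [-0.031, 0.949, 0.099, 0.299]
ft_force: [-0.8, -0.6, 0.5]
grip_width: 0.0158
t 10.60 tcp [ 0.5313 -0.3494  0.0688] gp [ 0.5206 -0.3516  0.0844] lean 35.0 yaw 11.9 F [-0.8 -0.6  0.5] w 0.0158
```

```bash
python3 -m jog '0.6 0 -0.8 0 0 0;1.5 0 -2.1 0 0 0;3 0 -4.2 0 0 0;4.6 0 -6.6 0 0 0;4.6 0 -6.6 0 0 0'; python3 look.py 8 '(.52,-.35,.16)'
```

```text
t: 11.1
ee_pos: [0.5328, -0.3518, 0.155]
tcp_rot: [-0.027, 0.948, 0.1, 0.301]
ft_force: [0.3, -1.0, -1.6]
grip_width: 0.0159
t 11.10 tcp [ 0.5328 -0.3518  0.155 ] gp [ 0.5221 -0.3539  0.1705] lean 35.1 yaw 12.3 F [ 0.3 -1.  -1.6] w 0.0159
scene crop origin 168 216 scale 5
top crop origin 389 168 scale 5
```

View pics/k8.png

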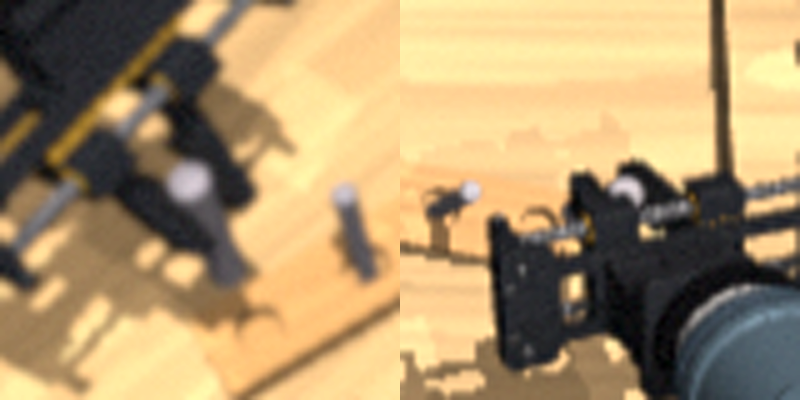

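```bash
cat > pinfit.py <<'E'
from h import *
import sys
def fit(k,c,zl,zh,r=.022,show=True):
    out=[]
    for n in('scene','top'):
        A=np.load(f'pics/{n}{k}.npz');p,d=A['p'],A['d'];P=pts(n,d);hsv=cv2.cvtColor(p,cv2.COLOR_RGB2HSV)
        m=(np.hypot(P[...,0]-c[0],P[...,1]-c[1])<r)&(d>0)&(P[...,2]>zl)&(P[...,2]<zh)&(hsv[...,1]<90)&(hsv[...,2]>55)
        Q=P[m]
        if len(Q)<8: print(n,'few',len(Q)); continue
        a=np.polyfit(Q[:,2],Q[:,:2],1); print(n,len(Q),'slope xy',a[0].round(3),'deg',np.degrees(np.arctan(a[0])).round(1),'z',Q[:,2].min().round(3),Q[:,2].max().round(3))
        t=m&(P[...,2]>zh-.012); 
        if t.sum(): print('  top face px',np.argwhere(t)[:,::-1].mean(0).round(1),P[t].mean(0).round(4),t.sum())
if __name__=='__main__': fit(sys.argv[1],eval(sys.argv[2]),float(sys.argv[3]),float(sys.argv[4]))
E
python3 pinfit.py 8 '(.522,-.353)' .095 .194
python3 - <<'E'
from h import *
here(); print(cur()[0]['q'].round(2)); a=go((.50,-.15,.26),35)
a=go((.548,.045,.23),35,frm=a)
E
```

```text
scene 155 slope xy [-0.073  0.019] deg [-4.2  1.1] z 0.096 0.194
  top face px [205.2 252. ] [ 0.5208 -0.3534  0.1885] 62
top 29 slope xy [ 0.105 -0.069] deg [ 6.  -3.9] z 0.096 0.188
  top face px [434.2 205.1] [ 0.5254 -0.3556  0.1852] 26
t 11.20 tcp [ 0.5313 -0.3497  0.1505] gp [ 0.5206 -0.3519  0.166 ] lean 35.0 yaw 12.1 F [-0.9 -0.3 -2.3] w 0.0157
[-1.05  0.25  1.84  0.72  0.97 -0.09]
row 7.19 -20.15 -6.53 0.0 0.0 0.006  dist mm 224 deg 0.3
row 5.36 -18.13 7.41 0.0 0.0 0.0  dist mm 203 deg 0.0
```

```bash
python3 -m jog '7.2 -20 -6.5 0 0 0;7.2 -20 -6.5 0 0 0;7.2 -20 -6.5 0 0 0;7.2 -20 -6.5 0 0 0;7.2 -20 -6.5 0 0 0'
cat >> h.py <<'E'
S0=np.array([.6063,.0582])
def pin_gp(Lx,Lz,al,S=S0,H=.0784,sy=0.):
    """gp for pin low edge at stand x=Lx (from axis), world z=Lz (m), pin lean al deg; sy stand-y shift"""
    a=np.radians(al); F=np.array([Lx+.009*np.cos(a),Lz+.009*np.sin(a)]) if al else np.array([Lx+.009,Lz])
    g=F+H*np.array([-np.sin(a),np.cos(a)])
    e=np.array([np.cos(YAW),np.sin(YAW)]); n=np.array([-e[1],e[0]])
    return np.r_[S+g[0]*e+sy*n,g[1]]
E
python3 - <<'E'
from h import *
here(); print(cur()[0]['q'].round(2)); a=go((.548,.045,.23),35)
print(pin_gp(-.0084,.1,13)); a=go(pin_gp(-.0084,.1,13),48,frm=a)
E
```

```text
t: 11.7
ee_pos: [0.5102, -0.1455, 0.244]
tcp_rot: [-0.031, 0.949, 0.1, 0.299]
ft_force: [1.0, -0.5, -1.0]
grip_width: 0.0158
t 11.70 tcp [ 0.5102 -0.1455  0.244 ] gp [ 0.4996 -0.1478  0.2596] lean 34.9 yaw 12.1 F [ 1.  -0.5 -1. ] w 0.0158
[-0.81 -0.23  2.11  0.62  1.    0.27]
row 5.5 -17.84 7.41 -0.002 0.001 0.007  dist mm 201 deg 0.4
[0.58938887 0.05471326 0.17841517]
row 0.95 -0.12 6.61 -0.0 0.227 -0.0  dist mm 67 deg 13.0
```

```bash
python3 -m jog '5.5 -17.8 7.4 0 0 0.007;5.5 -17.8 7.4 0 0 0.007;5.5 -17.8 7.4 0 0 0.007;5.5 -17.8 7.4 0 0 0.007;5.5 -17.8 7.4 0 0 0.007'
python3 - <<'E'
from h import *
here(); print(cur()[0]['q'].round(2))
a=go(pin_gp(-.0084,.1,13),48)
E
```

```text
t: 12.2
ee_pos: [0.5564, 0.0539, 0.2113]
tcp_rot: [-0.035, 0.949, 0.101, 0.296]
ft_force: [0.1, -0.6, -2.4]
grip_width: 0.0157
t 12.20 tcp [0.5564 0.0539 0.2113] gp [0.5459 0.0515 0.2269] lean 34.7 yaw 12.0 F [ 0.1 -0.6 -2.4] w 0.0157
[-0.27 -0.18  2.14  0.45  0.68  0.81]
row 1.23 0.66 6.39 -0.011 0.233 0.004  dist mm 65 deg 13.4
```

```bash
python3 -m jog '0.3 0.2 1.6 -0.01 0.06 0;0.6 0.4 3.2 -0.01 0.12 0;0.9 0.6 4.8 -0.01 0.18 0;1.2 0.65 6.4 -0.01 0.233 0;1.2 0.65 6.4 -0.01 0.233 0'
python3 -m jog '0 0 0 0 0 0;0 0 0 0 0 0'
python3 look.py 9 '(.6,.058,.12)'; python3 -c "
from h import *
here();a=go(pin_gp(-.0084,.1,13),48);print(cur()[0]['q'].round(2))"
```

```text
t: 12.7
ee_pos: [0.6011, 0.0572, 0.1615]
tcp_rot: [-0.042, 0.91, 0.094, 0.403]
ft_force: [0.4, -0.1, -1.8]
grip_width: 0.016
t: 12.9
ee_pos: [0.6002, 0.0569, 0.1599]
tcp_rot: [-0.042, 0.91, 0.093, 0.401]
ft_force: [-0.1, -0.3, -1.8]
grip_width: 0.0163
t 12.90 tcp [0.6002 0.0569 0.1599] gp [0.5864 0.054  0.1727] lean 47.6 yaw 11.6 F [-0.1 -0.3 -1.8] w 0.0163
scene crop origin 313 144 scale 5
top crop origin 239 141 scale 5
t 13.00 tcp [0.601  0.0569 0.1614] gp [0.5872 0.054  0.1742] lean 47.7 yaw 11.7 F [ 0.4 -0.1 -0.9] w 0.0155
row 0.47 -0.02 -0.12 -0.002 0.004 0.001  dist mm 5 deg 0.3
[-0.29  0.    2.22  1.2   0.39  0.05]
```

View pics/k9.png

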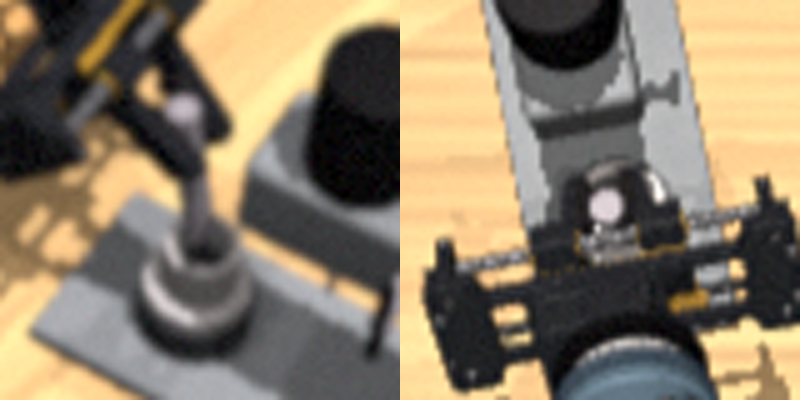

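```bash
cat > pt.py <<'E'
from h import *
import sys
k=sys.argv[1]; lean=float(sys.argv[2])
s,p,R=cur(); g=p-.019*R[:,2]
a=np.radians(lean); e=np.array([np.cos(YAW),np.sin(YAW)])
top=np.r_[g[:2]-.0166*np.sin(a)*e,g[2]+.0166*np.cos(a)]; foot=np.r_[g[:2]+.0784*np.sin(a)*e,g[2]-.0784*np.cos(a)]
print('pred top',top.round(4),'foot',foot.round(4))
hubc={'scene':np.array([.6048,.0592]),'top':np.array([.6078,.0571])}
for n in('scene','top'):
    A=np.load(f'pics/{n}{k}.npz');im,d=A['p'],A['d'];P=pts(n,d)
    hsv=cv2.cvtColor(im,cv2.COLOR_RGB2HSV)
    m=(np.hypot(P[...,0]-top[0],P[...,1]-top[1])<.015)&(d>0)&(abs(P[...,2]-top[2])<.009)&(hsv[...,2]>100)
    Q=P[m]; b=hubc[n]-S0
    c=np.argwhere(m)[:,::-1].mean(0); q=ray(n,*c,top[2])[:2]-b
    print(n,len(Q),'depth mean',Q.mean(0).round(4),'px',c.round(1),'ray-bias',q.round(4),'minus pred',((q-top[:2])*1000).round(1), 'depthmean-bias-pred',((Q.mean(0)[:2]-b-top[:2])*1000).round(1))
E
python3 pt.py 9 12.7
```

```text
pred top [0.5837 0.0533 0.1904] foot [0.6041 0.0575 0.0977]
scene 28 depth mean [0.5811 0.0528 0.1912] px [348.7 165.1] ray-bias [0.5822 0.0523] minus pred [-1.4 -1. ] depthmean-bias-pred [-1.  -1.5]
top 32 depth mean [0.5846 0.0516 0.1907] px [279.7 181.8] ray-bias [0.5831 0.0527] minus pred [-0.5 -0.6] depthmean-bias-pred [-0.6 -0.7]
```

```bash
sed -i 's/^S0=.*/S0=np.array([.6071,.0590])/' h.py; python3 -c "
from h import *
here();a=go(pin_gp(-.0084,.078,13),48);b=go(pin_gp(-.0084,.069,13),48,frm=a)"
```

```text
t 13.00 tcp [0.601  0.0569 0.1614] gp [0.5872 0.054  0.1742] lean 47.7 yaw 11.7 F [ 0.4 -0.1 -0.9] w 0.0155
row -1.09 -0.08 1.43 -0.002 0.004 0.001  dist mm 18 deg 0.3
row -0.67 0.0 0.6 0.0 0.0 0.0  dist mm 9 deg 0.0
```

```bash
python3 -m jog '-0.3 -0.1 0.4 0 0.004 0;-0.6 -0.1 0.8 0 0.004 0;-0.9 -0.1 1.2 0 0.004 0;-1.1 -0.1 1.4 0 0.004 0;-1.1 -0.1 1.4 0 0.004 0'; python3 -m jog '0 0 0 0 0 0;0 0 0 0 0 0'; python3 -c "
from h import *
here();a=go(pin_gp(-.0084,.069,13),48)"
```

```text
t: 13.5
ee_pos: [0.6037, 0.0585, 0.1438]
tcp_rot: [-0.042, 0.909, 0.093, 0.404]
ft_force: [0.4, -0.2, -2.1]
grip_width: 0.0159
t: 13.7
ee_pos: [0.6039, 0.0584, 0.1443]
tcp_rot: [-0.042, 0.909, 0.093, 0.405]
ft_force: [1.0, 0.1, -1.6]
grip_width: 0.0163
t 13.70 tcp [0.6039 0.0584 0.1443] gp [0.59   0.0555 0.157 ] lean 48.0 yaw 11.7 F [ 1.   0.1 -1.6] w 0.0163
row -0.7 0.01 0.65 -0.002 0.0 0.001  dist mm 10 deg 0.1
```

```bash
python3 -m jog '-0.15 0 0.15 0 0 0;-0.3 0 0.3 0 0 0;-0.4 0 0.38 0 0 0;-0.5 0 0.46 0 0 0;-0.5 0 0.46 0 0 0'; python3 -m jog '-0.1 0 0.1 0 0 0;-0.15 0 0.14 0 0 0;-0.15 0 0.14 0 0 0'; python3 -c "
from h import *
here();a=go(pin_gp(-.0084,.068,13),48)"; python3 look.py 10 '(.6,.058,.1)'; python3 pt.py 10 13
```

```text
t: 14.2
ee_pos: [0.6037, 0.0584, 0.1371]
tcp_rot: [-0.042, 0.909, 0.093, 0.404]
ft_force: [-0.8, -0.4, -2.1]
grip_width: 0.0157
t: 14.5
ee_pos: [0.6037, 0.0585, 0.1349]
tcp_rot: [-0.042, 0.909, 0.093, 0.404]
ft_force: [-0.3, -0.5, -1.4]
grip_width: 0.0159
t 14.50 tcp [0.6037 0.0585 0.1349] gp [0.5899 0.0556 0.1476] lean 48.0 yaw 11.7 F [-0.3 -0.5 -1.4] w 0.0159
row -0.07 0.02 0.1 -0.002 0.001 0.001  dist mm 1 deg 0.1
t 14.50 tcp [0.6037 0.0585 0.1349] gp [0.5899 0.0556 0.1476] lean 48.0 yaw 11.7 F [-0.3 -0.5 -1.4] w 0.0159
scene crop origin 312 149 scale 5
top crop origin 240 142 scale 5
pred top [0.5863 0.0548 0.1639] foot [0.6072 0.0592 0.0714]
scene 29 depth mean [0.5843 0.0536 0.1662] px [349.  171.7] ray-bias [0.5856 0.0548] minus pred [-0.7 -0. ] depthmean-bias-pred [ 0.3 -1.4]
top 30 depth mean [0.588  0.0525 0.1646] px [280.2 182.3] ray-bias [0.5875 0.0545] minus pred [ 1.2 -0.3] depthmean-bias-pred [ 1.  -0.4]
```

View pics/k10.png

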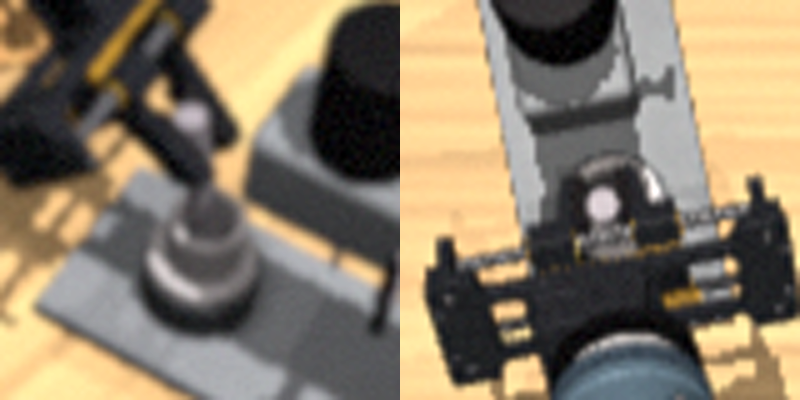

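```bash
python3 -m jog '-0.04 0 0.03 0 0 0;-0.08 0 0.07 0 0 0;-0.12 0 0.1 0 0 0;-0.15 0 0.13 0 0 0;-0.15 0 0.13 0 0 0'; python3 -m jog '0 0 0 0 0 0'; python3 -c "
from h import *
here()"
```

```text
t: 15.1
ee_pos: [0.6037, 0.0585, 0.133]
tcp_rot: [-0.042, 0.909, 0.093, 0.404]
ft_force: [-0.1, 0.5, -2.1]
grip_width: 0.016
t: 15.2
ee_pos: [0.6037, 0.0585, 0.133]
tcp_rot: [-0.042, 0.909, 0.093, 0.404]
ft_force: [0.2, -0.7, -1.9]
grip_width: 0.0157
t 15.20 tcp [0.6037 0.0585 0.133 ] gp [0.5899 0.0556 0.1457] lean 48.0 yaw 11.7 F [ 0.2 -0.7 -1.9] w 0.0157
```

```bash
python3 -c "
from h import *
s,p,R=cur()
S=S0
for al,Lx in((8,-.0086),(4,-.0088),(0,-.009)):
    go(pin_gp(Lx,.0675,al),35+al,frm=(p,R))
"
```

```text
row 0.35 0.02 0.46 -0.002 -0.087 0.001  dist mm 6 deg 5.0
row 0.57 0.02 0.84 -0.002 -0.156 0.001  dist mm 10 deg 9.0
row 0.76 0.02 1.24 -0.002 -0.226 0.001  dist mm 15 deg 13.0
```

```bash
python3 -m jog '0.09 0 0.12 0 -0.022 0;0.18 0 0.24 0 -0.044 0;0.27 0.01 0.36 0 -0.066 0;0.35 0.02 0.46 0 -0.087 0;0.35 0.02 0.46 0 -0.087 0';  python3 -c "
from h import *
here()
s,p,R=cur()
for al,Lx in((8,-.0086),(4,-.0088),(0,-.009)):
    go(pin_gp(Lx,.0675,al),35+al,frm=(p,R))
"
```

```text
t: 15.7
ee_pos: [0.6101, 0.0595, 0.1332]
tcp_rot: [-0.038, 0.925, 0.096, 0.365]
ft_force: [-0.1, 0.1, -0.8]
grip_width: 0.016
t 15.70 tcp [0.6101 0.0595 0.1332] gp [0.5974 0.0568 0.1471] lean 43.0 yaw 11.8 F [-0.1  0.1 -0.8] w 0.0160
row -0.09 -0.01 0.0 -0.002 -0.0 0.002  dist mm 1 deg 0.1
row 0.16 -0.01 0.37 -0.002 -0.07 0.002  dist mm 4 deg 4.0
row 0.38 -0.01 0.74 -0.002 -0.14 0.002  dist mm 8 deg 8.0
```

```bash
python3 -m jog '0.04 0 0.1 0 -0.02 0;0.08 0 0.2 0 -0.04 0;0.12 0 0.29 0 -0.055 0;0.16 0 0.37 0 -0.07 0;0.16 0 0.37 0 -0.07 0';  python3 -c "
from h import *
here()
s,p,R=cur()
for al,Lx in((4,-.0088),(0,-.009)):
    go(pin_gp(Lx,.0675,al),35+al,frm=(p,R))
"
```

```text
t: 16.2
ee_pos: [0.6139, 0.0604, 0.1317]
tcp_rot: [-0.034, 0.937, 0.097, 0.332]
ft_force: [0.9, 0.0, -1.8]
grip_width: 0.016
t 16.20 tcp [0.6139 0.0604 0.1317] gp [0.6022 0.0579 0.1465] lean 39.0 yaw 11.8 F [ 0.9  0.  -1.8] w 0.0160
row -0.03 -0.0 -0.01 -0.002 -0.001 0.002  dist mm 0 deg 0.2
row 0.22 -0.0 0.36 -0.002 -0.071 0.002  dist mm 4 deg 4.1
```

```bash
python3 -m jog '0.06 0 0.1 0 -0.02 0;0.12 0 0.2 0 -0.04 0;0.17 0 0.29 0 -0.055 0;0.22 0 0.36 0 -0.071 0;0.22 0 0.36 0 -0.071 0'; python3 -m jog '0 0 0 0 0 0'; python3 -c "
from h import *
here()
go(pin_gp(-.009,.0675,0),35)
"; python3 look.py 11 '(.6,.058,.1)'
```

```text
t: 16.7
ee_pos: [0.6179, 0.0614, 0.1304]
tcp_rot: [-0.031, 0.949, 0.098, 0.299]
ft_force: [0.5, 0.1, -1.4]
grip_width: 0.0159
t: 16.8
ee_pos: [0.6176, 0.0616, 0.1301]
tcp_rot: [-0.032, 0.949, 0.099, 0.299]
ft_force: [-0.5, -0.8, -1.9]
grip_width: 0.0156
t 16.80 tcp [0.6176 0.0616 0.1301] gp [0.607  0.0594 0.1456] lean 35.0 yaw 11.8 F [-0.5 -0.8 -1.9] w 0.0156
row 0.02 0.05 -0.02 -0.003 -0.001 0.003  dist mm 1 deg 0.2
t 16.80 tcp [0.6176 0.0616 0.1301] gp [0.607  0.0594 0.1456] lean 35.0 yaw 11.8 F [-0.5 -0.8 -1.9] w 0.0156
scene crop origin 312 149 scale 5
top crop origin 240 142 scale 5
```

View pics/k11.png

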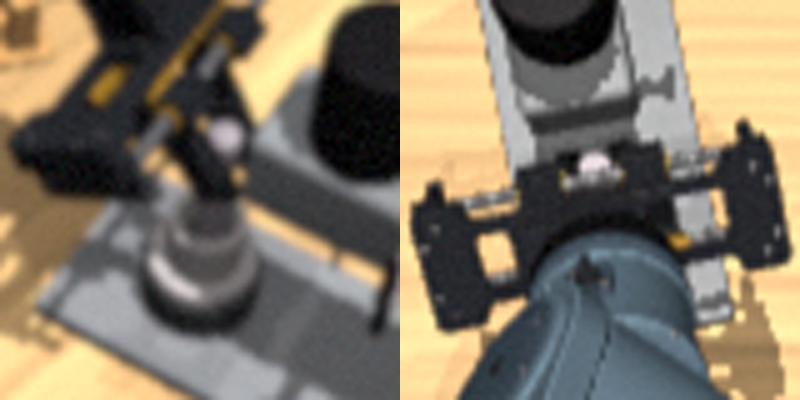

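```bash
python3 -m jog '-0.06 0 0.08 0 0 0;-0.12 0 0.16 0 0 0;-0.17 0 0.25 0 0 0;-0.23 0 0.33 0 0 0;-0.29 0 0.41 0 0 0';python3 -m jog '0 0 0 0 0 0'; python3 -c "
from h import *
here()
go(pin_gp(-.009,.0367,0),35)
"
```

```text
t: 17.4
ee_pos: [0.6175, 0.0616, 0.1249]
tcp_rot: [-0.032, 0.949, 0.098, 0.299]
ft_force: [0.6, -0.2, -2.0]
grip_width: 0.016
t: 17.5
ee_pos: [0.6174, 0.0616, 0.1246]
tcp_rot: [-0.032, 0.949, 0.098, 0.299]
ft_force: [-0.1, 0.7, -2.1]
grip_width: 0.016
t 17.50 tcp [0.6174 0.0616 0.1246] gp [0.6067 0.0593 0.1402] lean 35.0 yaw 11.8 F [-0.1  0.7 -2.1] w 0.0160
row -1.42 0.05 2.07 -0.003 0.0 0.002  dist mm 25 deg 0.2
```

```bash
python3 -m jog '-0.2 0 0.28 0 0 0;-0.4 0 0.56 0 0 0;-0.6 0 0.85 0 0 0;-0.8 0 1.13 0 0 0;-0.8 0 1.13 0 0 0'; python3 -c "
from h import *
here()
go(pin_gp(-.009,.0367,0),35)
"
```

```text
t: 18.0
ee_pos: [0.6168, 0.0617, 0.1099]
tcp_rot: [-0.032, 0.949, 0.098, 0.298]
ft_force: [0.5, -1.2, -1.6]
grip_width: 0.0158
t 18.00 tcp [0.6168 0.0617 0.1099] gp [0.6062 0.0594 0.1255] lean 34.9 yaw 11.8 F [ 0.5 -1.2 -1.6] w 0.0158
row -0.53 0.07 0.9 -0.004 0.001 0.002  dist mm 10 deg 0.3
```

```bash
python3 -m jog '-0.14 0 0.22 0 0 0;-0.28 0 0.44 0 0 0;-0.42 0 0.66 0 0 0;-0.5 0 0.8 0 0 0;-0.5 0 0.8 0 0 0'; python3 -m jog '-0.05 0 0.07 0 0 0;-0.08 0 0.12 0 0 0;-0.08 0 0.12 0 0 0'; python3 -c "
from h import *
here()
go(pin_gp(-.009,.036,0),35)
"
```

```text
t: 18.5
ee_pos: [0.6171, 0.0618, 0.1002]
tcp_rot: [-0.032, 0.949, 0.098, 0.298]
ft_force: [-0.8, 0.3, -2.3]
grip_width: 0.0161
t: 18.8
ee_pos: [0.6173, 0.0618, 0.0989]
tcp_rot: [-0.032, 0.949, 0.098, 0.298]
ft_force: [0.2, 0.5, -0.6]
grip_width: 0.0156
t 18.80 tcp [0.6173 0.0618 0.0989] gp [0.6067 0.0596 0.1144] lean 34.9 yaw 11.8 F [ 0.2  0.5 -0.6] w 0.0156
row 0.02 0.07 0.02 -0.004 0.001 0.002  dist mm 1 deg 0.3
```

```bash
python3 -m jog '-0.03 0 0.04 0 0 0;-0.06 0 0.08 0 0 0;-0.06 0 0.08 0 0 0'; python3 -c "
from h import *
here()"; python3 look.py 12 '(.605,.058,.1)'
```

```text
t: 19.1
ee_pos: [0.6181, 0.0617, 0.0988]
tcp_rot: [-0.032, 0.949, 0.098, 0.299]
ft_force: [-1.7, 1.2, 5.6]
grip_width: 0.0157
t 19.10 tcp [0.6181 0.0617 0.0988] gp [0.6074 0.0595 0.1143] lean 35.0 yaw 11.8 F [-1.7  1.2  5.6] w 0.0157
t 19.10 tcp [0.6181 0.0617 0.0988] gp [0.6074 0.0595 0.1143] lean 35.0 yaw 11.8 F [-1.7  1.2  5.6] w 0.0157
scene crop origin 313 150 scale 5
top crop origin 240 140 scale 5
```

View pics/k12.png

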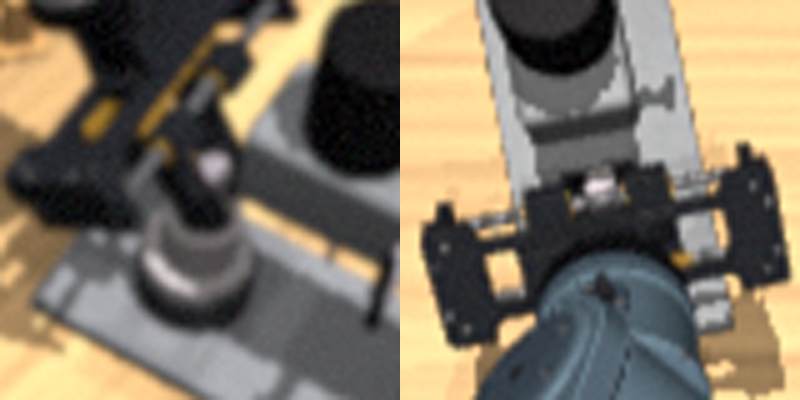

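The pin bottoms at the expected height with an upward force. I'll release and back away along the fingers.

```bash
python3 -m jog '0 0 0 0 0 0;0 0 0 0 0 0;0 0 0 0 0 0;0 0 0 0 0 0' -0.1; python3 -m jog '0 0 -1 0 0 0;0 0 -3 0 0 0;0 0 -6 0 0 0;0 0 -10 0 0 0;0 0 -14 0 0 0'; python3 -m jog '0 10 -5 0 0 0;0 18 -5 0 0 0;0 18 -5 0 0 0;0 18 -5 0 0 0;0 18 -5 0 0 0'
python3 - <<'E'
from h import *
here()
im=[]
for n in('scene','top'):
    p,d=vision.read_camera(n); np.savez(f'pics/{n}13.npz',p=p,d=d);P=pts(n,d)
    cv2.imwrite(f'pics/{n}13.png',p[:,:,::-1])
    near=(np.hypot(P[...,0]-.606,P[...,1]-.058)<.036)&(d>0)
    for nm,lo,hi in(('pin top',.122,.142),('hub top',.081,.093),('flange',.048,.060)):
        Q=P[near&(P[...,2]>lo)&(P[...,2]<hi)]
        if len(Q)==0: print(n,nm,'none'); continue
        print(n,nm,len(Q),Q.mean(0).round(4),'zmed',np.median(Q[:,2]).round(4),cv2.minEnclosingCircle(Q[:,:2].astype(np.float32)))
    for g in((.605,.058,.08),(.53,-.30,.05)):
        u,v=map(int,proj(n,g));r=35
        im.append(cv2.resize(p[v-r:v+r,u-r:u+r,::-1],(300,300),interpolation=cv2.INTER_CUBIC))
cv2.imwrite('pics/k13.png',np.clip(np.vstack([np.hstack(im[:2]),np.hstack(im[2:])]).astype(float)*1.4,0,255).astype(np.uint8))
E
```

```text
t: 19.6
ee_pos: [0.6177, 0.0617, 0.0984]
tcp_rot: [-0.032, 0.949, 0.098, 0.299]
ft_force: [-0.4, 0.0, -0.5]
grip_width: 0.0393
t: 20.1
ee_pos: [0.5376, 0.0449, 0.2137]
tcp_rot: [-0.032, 0.949, 0.098, 0.298]
ft_force: [0.7, -0.2, 1.3]
grip_width: 0.0396
t: 20.6
ee_pos: [0.547, -0.1425, 0.2566]
tcp_rot: [-0.029, 0.949, 0.096, 0.299]
ft_force: [0.8, -0.5, -0.0]
grip_width: 0.0395
t 20.60 tcp [ 0.547  -0.1425  0.2566] gp [ 0.5363 -0.1447  0.2721] lean 35.0 yaw 11.6 F [ 0.8 -0.5 -0. ] w 0.0395
scene pin top 44 [0.6054 0.0589 0.1309] zmed 0.1316 ((0.6045675277709961, 0.06076117232441902), 0.009889979846775532)
scene hub top 113 [0.6068 0.0552 0.0873] zmed 0.0878 ((0.6040002703666687, 0.05893769860267639), 0.022732596844434738)
scene flange 164 [0.6113 0.0475 0.0541] zmed 0.0542 ((0.6055721044540405, 0.056868165731430054), 0.03330627456307411)
top pin top 34 [0.6075 0.0574 0.1313] zmed 0.1314 ((0.6081827878952026, 0.05718598514795303), 0.00874653086066246)
top hub top 85 [0.6051 0.0559 0.0875] zmed 0.0879 ((0.6073225736618042, 0.056100521236658096), 0.022244881838560104)
top flange 153 [0.6016 0.0542 0.0538] zmed 0.0539 ((0.6077389121055603, 0.05649648234248161), 0.033691927790641785)
```

View pics/k13.png

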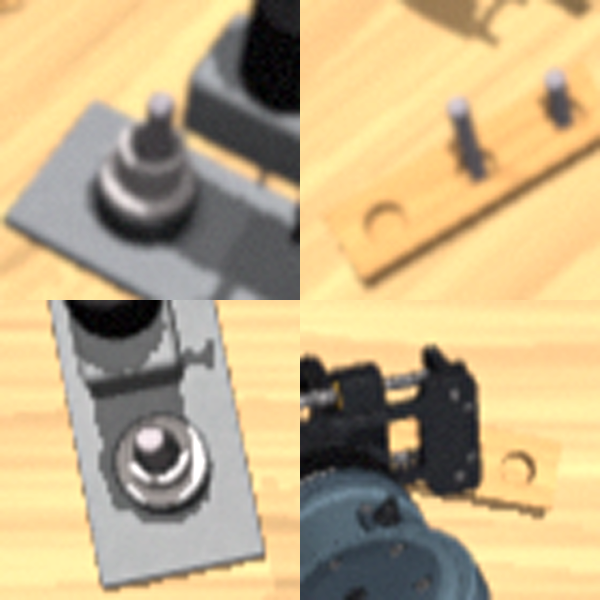

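View pics/scene13.png

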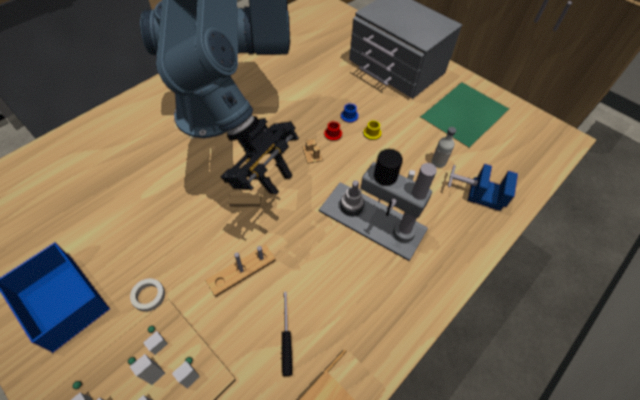

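The pin stands upright with its top at 131 mm, 60 mm above the mouth. The hub is level with its top at 87.5 mm. The other pins and bench items are where they were, and the arm is clear.

```bash
python3 -m jog '0 0 0 0 0 0;0 0 0 0 0 0'; python3 -c "
from cell import workorder; print(workorder.sign_off())"
```

```text
t: 20.9
ee_pos: [0.5456, -0.1362, 0.2539]
tcp_rot: [-0.032, 0.949, 0.098, 0.297]
ft_force: [0.8, 0.5, -0.9]
grip_width: 0.0399
the job is handed in; nothing more can be done
None
```

The job is done and handed in at about 21 s: the grey hub is seated flange down on the spigot, and the 18 mm pin is home in the bore and released.

- **Pin entry:** I started the pin leaning about 13°, its low edge about 3.5 mm below the mouth by the arm's position, with no contact force. I then straightened it and slid it down until it bottomed, with about 6 N upward at the wrist.
- **Last camera checks:** The pin top is at 131 mm, 60 mm above the mouth. The hub top is at about 87.5 mm (87 expected) and the flange top at about 54 mm (53 expected). The other two pins and the bench items look unmoved, and the arm was clear of everything.
- **Disagreements:** The two cameras differ by 2–3 mm in absolute position, so I averaged them. The jaw width read about 1.5–2 mm under the known diameters. Neither affected the result.

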